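# Load the tractor paints into the modelling tray

## Robot

A 6-joint arm with a two-finger parallel gripper is mounted at the origin on the work surface. World frame = base frame: x ahead of the robot, y to its left, z up, the work surface at z = 0. Lengths are in mm, angles in rad, forces in N, time in s.
With the tool pointing down it reaches from about 275 to 750 mm from the base axis. Payload 10.2 kg.
Tool frame: the origin (TCP) lies at the very end of the fingers, on their centre line; the grasp point (between the pads) lies 19 mm behind it; z points along the fingers, y is the line along which they close (so a half turn about z gives the same grasp; the last joint's range is limited). The gripper opens to 85 mm and grips with 20 to 120 N. Pads are 22 mm wide; open, the fingers measure 114 mm over their backs; the gripper's body (76 mm by 85 mm) begins 54 mm behind the grasp point. The pads swing forward as they close: fully open they stand 13 mm farther back than shut.
Start: joints at [-1.505, 0.313, 1.498, -0, 1.331, -0.223], TCP at [149.508, -503.268, 231.294] pointing down, gripper open.
Joint ranges: [-2.94, 2.94], [-0.97, 2.17], [0.19, 2.56], [-1.23, 4.37], [0.02, 3.11], [-2.88, 2.88]. Speed limits (rad/s): [2.39, 2.39, 3.01, 3.14, 3.14, 3.14].

## Interface

Orientations are given as a unit quaternion [w, x, y, z].
In Python, from rig import * gives the robot as it stands. The module is installed in compiled form; this text tells all that it offers.
- The arm moves only by the shell command python3 -m crank 'ROWS' [FORCE]. ROWS is JSON, a list that holds one entry, the list of rows, each a list of 7 numbers: the shift along the tool's x, y, z in units of 25 mm (1.0 is 25 mm), then the turn, a rotation vector about the tool's x, y, z in units of 8 degrees (1.0 is 8 degrees), then the finger opening in mm, from 0 to 85.4. A call has exactly 8 rows; each row shifts and turns the commanded pose from where the row before left it, along the tool's axes as they then stand; what a row does not reach is not made up. A row lasts 1/10 s, in which the tool goes at most 50 mm and 8.59 degrees, less where a joint would pass 70% of its speed; a pose out of reach is approached as far as the arm can. A call is refused whole if a number of a shift passes 1 or a number of a turn 1, either way. A call with a gripper value outside its range is refused whole. The fingers move at their own pace and stop on an object; FORCE is the grip in N (left out, the last holds). Time passes only in rows, so rows that do not move let the fingers close, or fill a call up. It gives the time, the measured TCP pose, the force, the opening and the grip force at its end, in the units of the state.
- sense(): the state, without advancing time (a new reading comes with each control period).
- capture(name): name is "side" or "top" or "wrist"; returns the picture (480x640x3 uint8, blue, green, red); there is no depth.
- camera_model(name): a dict with "fx", "fy", "cx", "cy" (pixels), "world_from_camera" (4x4, takes a point from camera to world coordinates); the wrist camera has in their place "T_tool_cam" (4x4, takes a point from camera to tool coordinates, whose origin is the TCP and whose axes are the flange's). Camera axes: x right, y up, looking along -z (the intrinsics and any distortion apply to the point x, -y, -z); pixel columns grow to the right and rows downward; lengths in mm; the calibration is good to about 2 mm. A picture is of the moment at which its call begins: read the wrist's pose just before it. camera_model takes no time and is no camera call.
- finish_job(): hands the job in; it is judged then, once.
The state is a dict: "time_s": time; "joints": joint angles; "dq": joint speeds; "tau": joint torques, N m; "eef_pos": TCP position; "ee_rot": TCP orientation; "force": force on the tool from outside, world axes, zero at the start; "wrist_torque": the same for the moment, N m; "grip_width": opening from 0.0 (shut) to 1.0 (fully open); "grip_force": force on a finger pad.
Only numpy, scipy, OpenCV 4.12 (cv2) and the standard library are available. Lean on these libraries where they do the work, as an engineer would, in place of code of your own. Each camera call takes 0.05 s, during which the arm holds its last target. There are 200 camera calls.

## Task

Load the work tray for painting the tractor: stand the green, the red and the black paint pot each in the square holder whose floor shows its colour, and then, last because it is tall and would be in the way, the white-capped thinner bottle in the round holder. Set each one down gently and upright on the holder's floor, without dropping it. The yellow pot and the orange-capped bottle do not belong in this tray: leave them standing where they are.

Things in the scene. Friction and masses are not known exactly. Their poses are not given: they have to be found in the camera images.
- pot_green: square paint pot, 36 x 36 mm and 45 mm tall, about 45 g, straight sides, white body with a green lid (top 13 mm) and green colour band. Origin: centre of its underside; z up, x and y along its square sides. Belongs in the tray
- pot_red: square paint pot, 36 x 36 mm and 45 mm tall, about 45 g, straight sides, white body with a red lid (top 13 mm) and red colour band. Origin: centre of its underside; z up, x and y along its square sides. Belongs in the tray
- pot_black: square paint pot, 36 x 36 mm and 45 mm tall, about 45 g, straight sides, white body with a black lid (top 13 mm) and black colour band. Origin: centre of its underside; z up, x and y along its square sides. Belongs in the tray
- pot_yellow: square paint pot, 36 x 36 mm and 45 mm tall, about 45 g, straight sides, white body with a yellow lid (top 13 mm) and yellow colour band. Origin: centre of its underside; z up, x and y along its square sides. Does not belong: stays where it is
- bottle_white: round bottle standing upright, pale body 40 mm in diameter with straight sides up to 102 mm, then a shoulder, and the white cap 30 mm in diameter from 110 mm to the top at 130 mm; blue label; about 120 g. Origin: centre of its underside; z up. The thinner; belongs in the tray
- bottle_orange: round bottle standing upright, pale body 40 mm in diameter with straight sides up to 102 mm, then a shoulder, and the orange cap 30 mm in diameter from 110 mm to the top at 130 mm; orange label; about 120 g. Origin: centre of its underside; z up. A look-alike that does not belong: stays where it is
- holder_green: fixed drop-in holder in the black tray, 64 x 64 mm, 16 mm tall: open square well 52 x 52 mm between grey walls 6 mm thick, its floor (3 mm above the origin) coloured green. Origin: centre of its underside, 4 mm above the table; z up, x and y along its sides
- holder_red: fixed drop-in holder in the black tray, 64 x 64 mm, 16 mm tall: open square well 52 x 52 mm between grey walls 6 mm thick, its floor (3 mm above the origin) coloured red. Origin: centre of its underside, 4 mm above the table; z up, x and y along its sides
- holder_black: fixed drop-in holder in the black tray, 64 x 64 mm, 16 mm tall: open square well 52 x 52 mm between grey walls 6 mm thick, its floor (3 mm above the origin) coloured black. Origin: centre of its underside, 4 mm above the table; z up, x and y along its sides
- holder_round: fixed drop-in holder in the same row, 64 x 64 mm, 16 mm tall: open round well 56 mm in diameter inside a grey ring, its floor (3 mm above the origin) white. Origin: centre of its underside, 4 mm above the table; z up. The four holders stand 65 mm apart in one row along their y, in any order; the tray's rim is 13 mm above the table
Things that resemble listed ones, but are neither listed nor needed, are in the scene too. Leave any blue, brown or pink look-alike of the pot_red alone.

How it is judged:
By the outcome, as a careful person would: the job done as asked, in the order asked, and still so for the second after the job is handed in, with the robot touching nothing.
It also fails if it takes over 112 s, if anything falls off the work surface, if the arm or the gripper's body presses on something with over 40 N, if the wrist force passes 120 N, or if a joint passes its speed limit or range.

## Working session

There is one attempt and no reset: what is moved stays moved. The work goes in short steps, Python scripts to look and compute and a shell command to move; the robot and the scene stay as the last step left them, time stands still between calls to the robot, and variables do not carry over. Pictures are saved under pics/ and viewed, at most 14 in all, crops included, and the job is handed in when it is done.

```bash
mkdir -p pics; python3 - <<'E'
from rig import *
import cv2
for n in("top","side"):
    cv2.imwrite(f"pics/{n}0.png",capture(n))
    m=camera_model(n);print(n,m)
print(camera_model("wrist"));print(sense())
E
```

```text
top {'fx': 549.1052187811962, 'fy': 549.1052187811962, 'cx': 314.0438856933686, 'cy': 236.41347404887364, 'world_from_camera': array([[-2.87775091e-02,  9.92622117e-01, -1.17784494e-01,
         3.89800249e+02],
       [-9.99345987e-01, -3.11513644e-02, -1.83627322e-02,
        -6.36324705e+00],
       [-2.18964018e-02,  1.17179027e-01,  9.92869389e-01,
         9.90877335e+02],
       [ 0.00000000e+00,  0.00000000e+00,  0.00000000e+00,
         1.00000000e+00]])}
side {'fx': 588.1659762463969, 'fy': 588.1659762463969, 'cx': 317.4809605589576, 'cy': 239.9118902159852, 'world_from_camera': array([[-9.61999151e-01,  1.83857257e-01, -2.01876552e-01,
         2.84052954e+02],
       [-2.72236244e-01, -5.88694756e-01,  7.61134621e-01,
         7.96143613e+02],
       [ 2.10964560e-02,  7.87168974e-01,  6.16376465e-01,
         6.83373231e+02],
       [ 0.00000000e+00,  0.00000000e+00,  0.00000000e+00,
         1.00000000e+00]])}
{'fx': 415.97321360488405, 'fy': 415.97321360488405, 'cx': 321.1518595038784, 'cy': 242.02969912833393, 'T_tool_cam': array([[ 3.40734102e-05,  9.61818612e-01,  2
[... 292 characters left out ...]
0]])}
{'time_s': 0.1, 'joints': array([-1.50538451e+00,  3.13379947e-01,  1.49833008e+00,  2.17202475e-05,
        1.33099357e+00, -2.23387947e-01]), 'dq': array([-0.00145312, -0.00296076, -0.00142397,  0.00085483, -0.00021052,
        0.0023378 ]), 'tau': array([ 9.13537460e-04, -4.12905228e+01, -2.60144305e+01, -2.06985205e-04,
        3.07309885e-03,  1.00665051e-05]), 'eef_pos': array([ 149.5062387 , -503.03721952,  230.81119734]), 'ee_rot': array([-5.52906840e-04,  9.89592659e-01,  1.43896004e-01,  5.43450109e-05]), 'force': array([-0.23952624, -0.28014447,  0.11077394]), 'wrist_torque': array([-0.06111348,  0.0213817 ,  0.02273634]), 'grip_force': 0.0, 'grip_width': 0.9995588273776164}
```

View pics/top0.png

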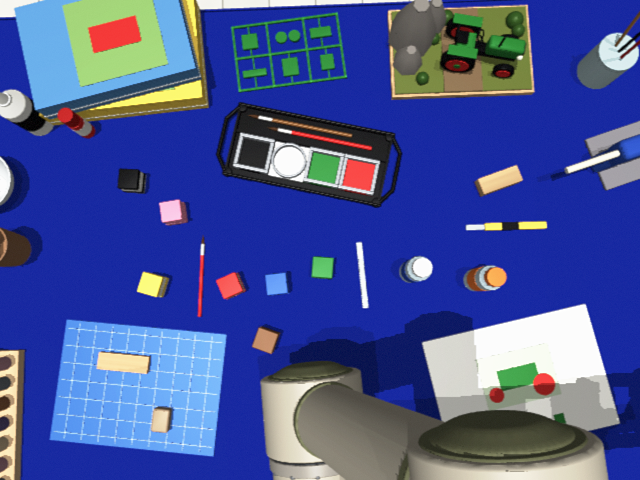

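View pics/side0.png

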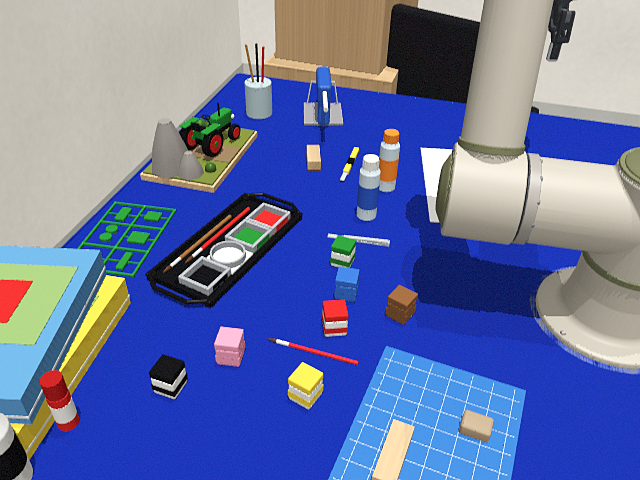

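The top view shows pots at about green (322,268), red (231,285), black (131,180) and yellow (152,285), with the white cap at (420,268). The holders run black (253,152), round (289,160), green (324,168), red (360,175). The side view agrees.

```bash
cat > h.py <<'E'
from rig import *
import cv2, numpy as np
from scipy.spatial.transform import Rotation as R
def cam(n, s=None):
    m=camera_model(n)
    if n!="wrist": return m, np.array(m["world_from_camera"])
    T=np.eye(4); q=s["ee_rot"]; T[:3,:3]=R.from_quat([q[1],q[2],q[3],q[0]]).as_matrix(); T[:3,3]=s["eef_pos"]
    return m, T@np.array(m["T_tool_cam"])
def ray(n,uv,z,s=None):
    m,T=cam(n,s); uv=np.atleast_2d(np.asarray(uv,float))
    d=np.c_[(uv[:,0]-m["cx"])/m["fx"],-(uv[:,1]-m["cy"])/m["fy"],-np.ones(len(uv))]@T[:3,:3].T
    return T[:3,3]+d*((z-T[2,3])/d[:,2])[:,None]
def need(x,y,z,yaw,s=None):
    "tool-frame shift (25 mm units) and turn (8 deg units) from present pose to target, tool down, yaw of tool x in deg"
    s=s or sense(); q=s["ee_rot"]; r=R.from_quat([q[1],q[2],q[3],q[0]])
    t=R.from_euler("z",yaw,degrees=True)*R.from_euler("x",180,degrees=True)
    print("yaw now",np.round(np.degrees(np.arctan2(*r.as_matrix()[1::-1,0])),1),"shift",np.round(r.inv().apply(np.array([x,y,z])-s["eef_pos"])/25,2),
      "turn",np.round((r.inv()*t).as_rotvec(degrees=True)/8,2),"| after turning, shift",np.round(t.inv().apply(np.array([x,y,z])-s["eef_pos"])/25,2))
E
python3 - <<'E'
from h import *
im=cv2.imread("pics/top0.png"); hsv=cv2.cvtColor(im,cv2.COLOR_BGR2HSV)
H,S,V=[hsv[...,i].astype(int) for i in range(3)]
M={"green":(H>40)&(H<80)&(S>100),"red":((H<8)|(H>172))&(S>120),"black":(V<70)&(S<120),"white":(V>150)&(S<60)}
def blob(c,p,z):
    x,y=p; m=np.zeros(im.shape[:2],np.uint8); m[y-26:y+26,x-26:x+26]=M[c][y-26:y+26,x-26:x+26]
    k,l,st,ce=cv2.connectedComponentsWithStats(m); i=min(range(1,k),key=lambda i:np.hypot(*(ce[i]-p))-st[i,4]*.02)
    cn=max(cv2.findContours((l==i).astype(np.uint8),0,1)[0],key=len)[:,0]
    w=ray("top",cn,z)[:,:2].astype(np.float32); r=cv2.minAreaRect(w)
    print(c,p,st[i],"V",int(np.median(V[l==i])),"centre",np.round(r[0],1),"size",np.round(r[1],1),"ang",round(r[2],1))
for c,p in [("green",(322,268)),("red",(231,285)),("black",(131,180))]: blob(c,p,45)
for c,p in [("green",(324,168)),("red",(360,175)),("black",(253,152)),("white",(289,160))]: blob(c,p,7)
blob("white",(421,267),130)
c=np.vstack([cv2.resize(np.hstack([im[y-26:y+26,x-26:x+26] for x,y in r]),None,fx=5,fy=5,interpolation=0) for r in ([(322,268),(231,285),(131,180)],[(418,269),(270,156),(342,172)])])
cv2.imwrite("pics/crop0.png",c[:,:])
E
```

```text
green (322, 268) [312 257  22  22 429] V 198 centre [448.4  -1.3] size [35.5 36. ] ang 84.2
red (231, 285) [217 273  28  26 453] V 250 centre [421.9 158.4] size [37.  38.4] ang 21.6
black (131, 180) [118 169  23  21 403] V 35 centre [614.1 336.2] size [36.9 35.8] ang 83.4
green (324, 168) [308 153  32  30 712] V 172 centre [633.4  -9. ] size [49.9 48.7] ang 76.1
red (360, 175) [343 159  32  32 755] V 250 centre [617.9 -72.5] size [51.  49.7] ang 76.6
black (253, 152) [238 138  32  30 693] V 41 centre [665.5 118.8] size [49.1 49.1] ang 76.5
white (289, 160) [ 263  138   52   45 1435] V 252 centre [648.4  55.2] size [109.4  67.2] ang 76.4
white (421, 267) [407 257  26  24 464] V 252 centre [ 436.4 -153.6] size [39.  35.9] ang 88.3
```

View pics/crop0.png

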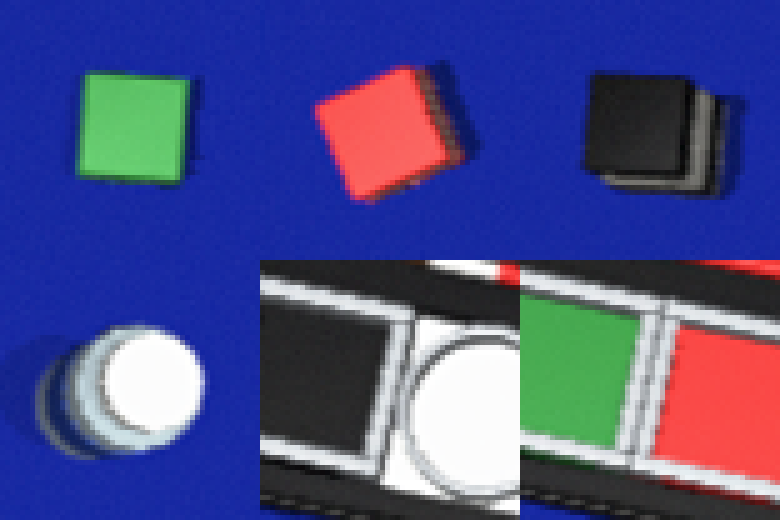

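The lids measure about 36 mm. The holders are collinear and about 65 mm apart, with the tray's x axis at -13.7°. Green pot first.

```bash
python3 -m crank '[[[0,0,0,0,0,-1,85],[0,0,0,0,0,-1,85],[0,0,0,0,0,-1,85],[0,0,0,0,0,-1,85],[0,0,0,0,0,-1,85],[0,0,0,0,0,-1,85],[0,0,0,0,0,-1,85],[0,0,0,0,0,-1,85]]]' 30
python3 - <<'E'
from h import *
print(ray("top",[422.4,267.4],130)); need(448.4,-1.3,120,84.2)
E
```

```text
time_s: 0.9
eef_pos: [149.5, -503.1, 230.9]
ee_rot: [-0.0, 0.761, 0.649, 0.0]
force: [-0.0, 0.5, 0.2]
grip_width: 0.997
grip_force: 0.0
[[ 437.90492824 -158.23200115  130.        ]]
yaw now 80.9 shift [21.71  8.62  4.45] turn [-0.   -0.01 -0.42] | after turning, shift [21.18  9.87  4.44]
```

```bash
python3 -m crank '[[[0.88,0.41,0,0,0,-0.42,85],[0.88,0.41,0,0,0,0,85],[0.88,0.41,0,0,0,0,85],[0.88,0.41,0,0,0,0,85],[0.88,0.41,0,0,0,0,85],[0.88,0.41,0,0,0,0,85],[0.88,0.41,0,0,0,0,85],[0.88,0.41,0,0,0,0,85]]]' >/dev/null
python3 -m crank '[[[0.88,0.41,0,0,0,0,85],[0.88,0.41,0,0,0,0,85],[0.88,0.41,0,0,0,0,85],[0.88,0.41,0,0,0,0,85],[0.88,0.41,0,0,0,0,85],[0.88,0.41,0,0,0,0,85],[0.88,0.41,0,0,0,0,85],[0.88,0.41,0,0,0,0,85]]]' >/dev/null
python3 -m crank '[[[0.88,0.41,0.5,0,0,0,85],[0.88,0.41,0.5,0,0,0,85],[0.88,0.41,0.5,0,0,0,85],[0.88,0.41,0.5,0,0,0,85],[0.88,0.41,0.5,0,0,0,85],[0.88,0.41,0.5,0,0,0,85],[0.88,0.41,0.5,0,0,0,85],[0,0,0,0,0,0,85]]]'
python3 - <<'E'
from h import *
need(448.4,-1.3,120,84.2)
s=sense(); im=capture("wrist"); cv2.imwrite("pics/w1.png",im)
hsv=cv2.cvtColor(im,cv2.COLOR_BGR2HSV)
m=cv2.inRange(hsv,(40,100,40),(80,255,255))
for c in cv2.findContours(m,0,1)[0]:
    if cv2.contourArea(c)>800: r=cv2.minAreaRect(ray("wrist",c[:,0],45,s)[:,:2].astype(np.float32)); print(cv2.boundingRect(c),np.round(r[0],1),np.round(r[1],1),r[2])
E
```

```text
time_s: 3.3
eef_pos: [438.7, -24.0, 142.2]
ee_rot: [-0.001, 0.743, 0.669, -0.001]
force: [-0.1, -0.7, 0.4]
grip_width: 0.996
grip_force: 0.0
yaw now 84.1 shift [0.94 0.3  0.89] turn [-0.02 -0.01 -0.02] | after turning, shift [0.94 0.3  0.89]
(305, 170, 61, 65) [ 4.497e+02 -2.000e-01] [37.8 35. ] 84.10022735595703
(572, 136, 68, 86) [610.6  -3.6] [44.5 38.1] 76.20436096191406
```

View pics/w1.png

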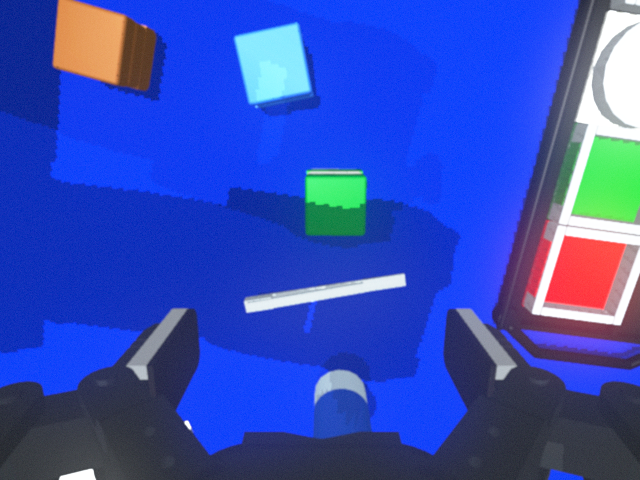

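Wrist view: the green lid is at (335,203) px, ahead of the fingers, and the two views agree to about 1 mm. Descend and grip.

```bash
python3 -m crank '[[[0.48,0.15,0.4,0,0,0,85],[0.48,0.15,0.7,0,0,0,85],[0,0,0.9,0,0,0,85],[0,0,0.9,0,0,0,85],[0,0,0.9,0,0,0,85],[0,0,0.7,0,0,0,70],[0,0,0.45,0,0,0,60],[0,0,0.15,0,0,0,55]]]'
python3 -m crank '[[[0,0,0,0,0,0,45],[0,0,0,0,0,0,40],[0,0,0,0,0,0,25],[0,0,0,0,0,0,25],[0,0,0,0,0,0,25],[0,0,0,0,0,0,25],[0,0,0,0,0,0,25],[0,0,0,0,0,0,25]]]' 30
python3 - <<'E'
from h import *
need(633.4,-9,80,76.3)
E
```

```text
time_s: 4.15
eef_pos: [448.5, -2.8, 15.5]
ee_rot: [-0.001, 0.744, 0.668, -0.0]
force: [-0.7, 0.5, -1.0]
grip_width: 0.643
grip_force: 0.0
time_s: 4.95
eef_pos: [449.4, -3.0, 17.1]
ee_rot: [0.001, 0.744, 0.669, 0.0]
force: [-0.7, -0.5, 7.0]
grip_width: 0.419
grip_force: 30.9
yaw now 83.9 shift [ 0.54  7.35 -2.5 ] turn [0.01 0.   0.95] | after turning, shift [ 1.51  7.21 -2.52]
```

```bash
python3 -m crank '[[[0,0,-0.3,0,0,0,25],[0,0,-0.6,0,0,0,25],[0,0,-0.8,0,0,0,25],[0,0,-0.8,0,0,0.95,25],[0.18,0.9,0,0,0,0,25],[0.18,0.9,0,0,0,0,25],[0.18,0.9,0,0,0,0,25],[0.18,0.9,0,0,0,0,25]]]'
python3 -m crank '[[[0.18,0.9,0,0,0,0,25],[0.18,0.9,0,0,0,0,25],[0.18,0.9,0,0,0,0,25],[0.17,0.9,0,0,0,0,25],[0,0,0,0,0,0,25],[0,0,0,0,0,0,25],[0,0,0,0,0,0,25],[0,0,0,0,0,0,25]]]'
python3 - <<'E'
from h import *
need(632.9,-11,24,76.3)
s=sense();cv2.imwrite("pics/s1.png",capture("side")[150:330,120:360].repeat(2,0).repeat(2,1));
E
```

```text
time_s: 5.75
eef_pos: [541.3, -6.6, 79.3]
ee_rot: [0.0, 0.786, 0.618, 0.0]
force: [0.3, 0.8, 0.3]
grip_width: 0.415
grip_force: 30.1
time_s: 6.55
eef_pos: [631.6, -10.6, 79.1]
ee_rot: [-0.0, 0.786, 0.618, -0.0]
force: [0.5, 0.2, -0.2]
grip_width: 0.413
grip_force: 30.2
yaw now 76.3 shift [-0.    0.05  2.2 ] turn [-0.  0.  0.] | after turning, shift [-0.    0.05  2.2 ]
```

View pics/s1.png

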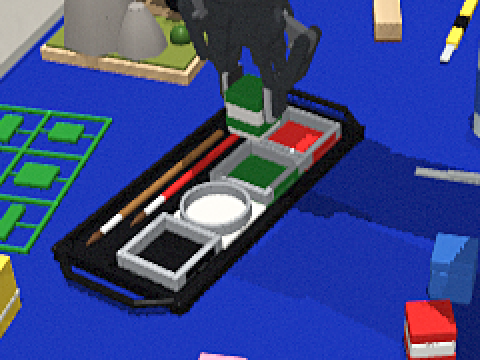

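The pot is held upright above the green well (crop pixels (245,110) over (255,170)). Lower it.

```bash
python3 -m crank '[[[0,0.05,0.5,0,0,0,25],[0,0,0.5,0,0,0,25],[0,0,0.4,0,0,0,25],[0,0,0.3,0,0,0,25],[0,0,0.2,0,0,0,25],[0,0,0.15,0,0,0,25],[0,0,0.05,0,0,0,25],[0,0,0.02,0,0,0,25]]]'
python3 -m crank '[[[0,0,0.03,0,0,0,25],[0,0,0.02,0,0,0,25],[0,0,0.02,0,0,0,25],[0,0,0.01,0,0,0,25],[0,0,0,0,0,0,25],[0,0,0,0,0,0,25],[0,0,0,0,0,0,25],[0,0,0,0,0,0,25]]]'
```

```text
time_s: 7.4
eef_pos: [633.5, -11.0, 25.9]
ee_rot: [0.0, 0.786, 0.618, 0.0]
force: [0.4, -0.2, 0.1]
grip_width: 0.418
grip_force: 30.2
time_s: 8.2
eef_pos: [633.5, -11.0, 24.1]
ee_rot: [0.0, 0.786, 0.618, 0.0]
force: [-0.4, 1.1, 5.2]
grip_width: 0.419
grip_force: 30.8
```

```bash
python3 -m crank '[[[0,0,0,0,0,0,38],[0,0,0,0,0,0,42],[0,0,0,0,0,0,48],[0,0,0,0,0,0,55],[0,0,0,0,0,0,60],[0,0,-0.3,0,0,0,60],[0,0,-0.7,0,0,0,60],[0,0,-1,0,0,0,60]]]'
python3 - <<'E'
from h import *
need(421.9,158.4,100,111.6)
E
```

```text
time_s: 9.0
eef_pos: [632.8, -10.9, 73.9]
ee_rot: [-0.001, 0.786, 0.618, -0.001]
force: [-0.0, -0.2, 0.1]
grip_width: 0.699
grip_force: 0.0
yaw now 76.3 shift [ 4.58 -9.8  -1.03] turn [-0.01 -0.   -4.41] | after turning, shift [ 9.4  -5.35 -1.05]
```

```bash
python3 -m crank '[[[0,0,-0.6,0,0,-1,70],[0,0,-0.4,0,0,-1,85],[0,0,0,0,0,-1,85],[0,0,0,0,0,-1,85],[0,0,0,0,0,-0.41,85],[0.94,-0.53,0,0,0,0,85],[0.94,-0.53,0,0,0,0,85],[0.94,-0.53,0,0,0,0,85]]]' >/dev/null
python3 -m crank '[[[0.94,-0.53,0,0,0,0,85],[0.94,-0.53,0,0,0,0,85],[0.94,-0.53,0,0,0,0,85],[0.94,-0.53,0,0,0,0,85],[0.94,-0.53,0,0,0,0,85],[0.94,-0.53,0,0,0,0,85],[0.94,-0.53,0,0,0,0,85],[0,0,0,0,0,0,85]]]'
cat > look.py <<'E'
import sys
from h import *
# wrist look for a coloured lid top (z=45)
c=sys.argv[1]; s=sense(); im=capture("wrist"); cv2.imwrite(f"pics/w_{c}.png",im); hsv=cv2.cvtColor(im,cv2.COLOR_BGR2HSV)
lo,hi={"red":((0,120,60),(8,255,255)),"black":((0,0,0),(179,255,70))}[c]
m=cv2.inRange(hsv,lo,hi)
if c=="red": m|=cv2.inRange(hsv,(172,120,60),(179,255,255))
for k in cv2.findContours(m,0,1)[0]:
    if cv2.contourArea(k)>800: r=cv2.minAreaRect(ray("wrist",k[:,0],45,s)[:,:2].astype(np.float32)); print(cv2.boundingRect(k),np.round(r[0],1),np.round(r[1],1),round(r[2],1))
E
python3 look.py red
python3 - <<'E'
from h import *
need(421.9,158.4,15,111.6)
im=capture("top"); cv2.imwrite("pics/t1.png",cv2.resize(im[120:310,100:440],None,fx=2,fy=2))
E
```

```text
time_s: 10.6
eef_pos: [421.8, 160.2, 99.3]
ee_rot: [-0.0, 0.561, 0.828, -0.0]
force: [-0.4, -0.7, 0.2]
grip_width: 0.997
grip_force: 0.0
(287, 229, 70, 71) [422.3 161. ] [34.4 37. ] 22.8
yaw now 111.7 shift [-0.01 -0.07  3.38] turn [0.01 0.   0.01] | after turning, shift [-0.02 -0.07  3.38]
```

View pics/t1.png

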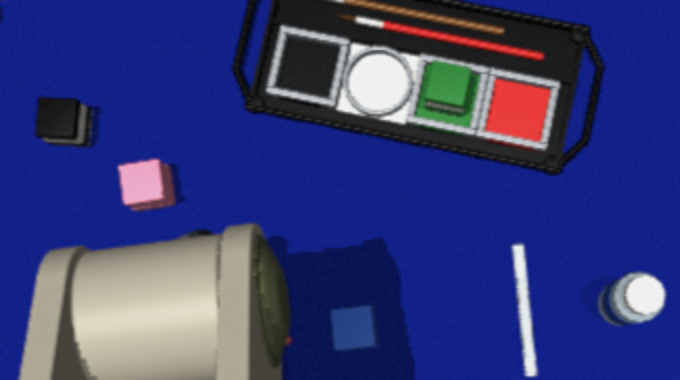

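View pics/w_red.png

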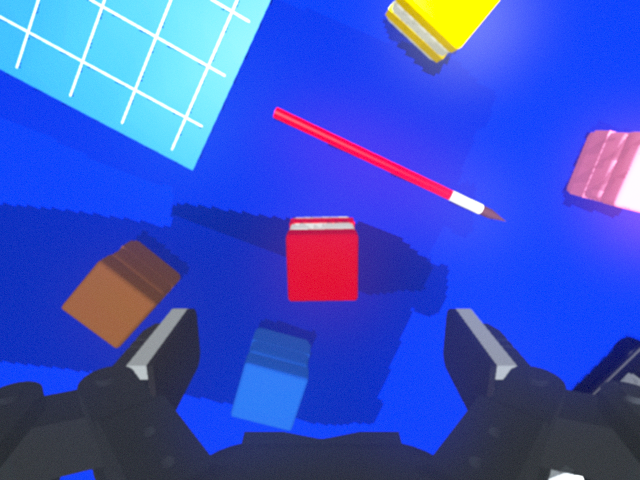

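Green stands in its well. The red lid is centred between the fingers at (322,266), with brown, blue and the brush clear. Descend and grip.

```bash
python3 -m crank '[[[0,0,0.4,0,0,0,85],[0,0,0.6,0,0,0,80],[0,0,0.6,0,0,0,75],[0,0,0.6,0,0,0,70],[0,0,0.5,0,0,0,65],[0,0,0.35,0,0,0,60],[0,0,0.2,0,0,0,55],[0,0,0.08,0,0,0,50]]]'
python3 -m crank '[[[0,0,0,0,0,0,45],[0,0,0,0,0,0,40],[0,0,0,0,0,0,25],[0,0,0,0,0,0,25],[0,0,0,0,0,0,25],[0,0,0,0,0,0,25],[0,0,-0.3,0,0,0,25],[0,0,-0.6,0,0,0,25]]]' 30
python3 - <<'E'
from h import *
need(617.9,-72.5,85,76.3)
E
```

```text
time_s: 11.5
eef_pos: [423.8, 158.5, 15.1]
ee_rot: [-0.0, 0.562, 0.827, -0.0]
force: [0.6, -0.0, 0.2]
grip_width: 0.587
grip_force: 0.0
time_s: 12.3
eef_pos: [423.0, 158.7, 37.9]
ee_rot: [-0.001, 0.562, 0.827, -0.001]
force: [-0.2, -0.2, -0.3]
grip_width: 0.413
grip_force: 30.1
yaw now 111.6 shift [-11.46   3.84  -1.9 ] turn [-0.02  0.    4.41] | after turning, shift [-7.14  9.76 -1.88]
```

```bash
python3 -m crank '[[[0,0,-0.6,0,0,1,25],[0,0,-0.7,0,0,1,25],[0,0,-0.6,0,0,1,25],[0,0,0,0,0,1,25],[0,0,0,0,0,0.41,25],[-0.72,0.97,0,0,0,0,25],[-0.72,0.97,0,0,0,0,25],[-0.72,0.97,0,0,0,0,25]]]' >/dev/null
python3 -m crank '[[[-0.72,0.97,0,0,0,0,25],[-0.72,0.97,0,0,0,0,25],[-0.72,0.97,0,0,0,0,25],[-0.72,0.97,0,0,0,0,25],[-0.72,0.97,0,0,0,0,25],[-0.72,0.97,0,0,0,0,25],[-0.72,0.97,0,0,0,0,25],[0,0,0,0,0,0,25]]]'
python3 - <<'E'
from h import *
need(617.5,-74,24,76.3)
E
```

```text
time_s: 13.9
eef_pos: [618.0, -76.3, 85.6]
ee_rot: [0.001, 0.787, 0.617, 0.0]
force: [0.2, -0.3, -0.7]
grip_width: 0.421
grip_force: 30.3
yaw now 76.2 shift [ 0.08 -0.04  2.46] turn [ 0.01  0.   -0.02] | after turning, shift [ 0.08 -0.04  2.46]
```

```bash
python3 -m crank '[[[0.08,0,0.5,0,0,0,25],[0,0,0.6,0,0,0,25],[0,0,0.5,0,0,0,25],[0,0,0.3,0,0,0,25],[0,0,0.2,0,0,0,25],[0,0,0.15,0,0,0,25],[0,0,0.08,0,0,0,25],[0,0,0.02,0,0,0,25]]]'
python3 -m crank '[[[0,0,0.02,0,0,0,25],[0,0,0.02,0,0,0,25],[0,0,0.02,0,0,0,25],[0,0,0.01,0,0,0,25],[0,0,0,0,0,0,25],[0,0,0,0,0,0,25],[0,0,0,0,0,0,25],[0,0,0,0,0,0,25]]]'
```

```text
time_s: 14.7
eef_pos: [617.3, -71.6, 26.9]
ee_rot: [0.0, 0.786, 0.618, 0.0]
force: [0.1, -0.2, -1.0]
grip_width: 0.415
grip_force: 30.3
time_s: 15.5
eef_pos: [617.2, -71.6, 25.1]
ee_rot: [0.0, 0.786, 0.618, 0.0]
force: [0.3, -0.5, -0.1]
grip_width: 0.417
grip_force: 30.3
```

```bash
python3 -m crank '[[[-0.08,0,0,0,0,0,25],[0,0,0.02,0,0,0,25],[0,0,0.02,0,0,0,25],[0,0,0.02,0,0,0,25],[0,0,0,0,0,0,25],[0,0,0,0,0,0,25],[0,0,0,0,0,0,25],[0,0,0,0,0,0,25]]]'
```

```text
time_s: 16.3
eef_pos: [616.7, -73.5, 23.6]
ee_rot: [0.0, 0.786, 0.618, 0.0]
force: [-0.5, 0.9, 0.2]
grip_width: 0.41
grip_force: 30.3
```

```bash
python3 -m crank '[[[0,0,0.02,0,0,0,25],[0,0,0.02,0,0,0,25],[0,0,0.01,0,0,0,25],[0,0,0,0,0,0,25],[0,0,0,0,0,0,25],[0,0,0,0,0,0,25],[0,0,0,0,0,0,25],[0,0,0,0,0,0,25]]]'
```

```text
time_s: 17.1
eef_pos: [616.8, -73.5, 23.1]
ee_rot: [0.0, 0.786, 0.618, 0.0]
force: [-2.6, 0.4, 6.4]
grip_width: 0.414
grip_force: 31.2
```

Contact at 6 N. Release, then head for the black pot.

```bash
python3 -m crank '[[[0,0,0,0,0,0,38],[0,0,0,0,0,0,42],[0,0,0,0,0,0,48],[0,0,0,0,0,0,55],[0,0,0,0,0,0,60],[0,0,-0.3,0,0,0,60],[0,0,-0.7,0,0,0,60],[0,0,-1,0,0,0,60]]]'
python3 - <<'E'
from h import *
need(614.1,336.2,100,83.4)
E
```

```text
time_s: 17.9
eef_pos: [616.2, -73.4, 72.4]
ee_rot: [-0.001, 0.786, 0.618, -0.001]
force: [-0.3, -0.7, -0.7]
grip_width: 0.703
grip_force: 0.0
yaw now 76.3 shift [15.9  -3.96 -1.09] turn [-0.01 -0.   -0.89] | after turning, shift [16.27 -1.97 -1.1 ]
```

```bash
python3 -m crank '[[[0,0,-0.6,0,0,-0.89,70],[0,0,-0.5,0,0,0,85],[0.96,-0.12,0,0,0,0,85],[0.96,-0.12,0,0,0,0,85],[0.96,-0.12,0,0,0,0,85],[0.96,-0.12,0,0,0,0,85],[0.96,-0.12,0,0,0,0,85],[0.96,-0.12,0,0,0,0,85]]]' >/dev/null
python3 -m crank '[[[0.96,-0.12,0,0,0,0,85],[0.96,-0.12,0,0,0,0,85],[0.96,-0.12,0,0,0,0,85],[0.96,-0.12,0,0,0,0,85],[0.96,-0.12,0,0,0,0,85],[0.96,-0.12,0,0,0,0,85],[0.96,-0.12,0,0,0,0,85],[0.96,-0.12,0,0,0,0,85]]]' >/dev/null
python3 -m crank '[[[0.96,-0.12,0,0,0,0,85],[0.96,-0.12,0,0,0,0,85],[0.9,-0.12,0,0,0,0,85],[0,0,0,0,0,0,85],[0,0,0,0,0,0,85],[0,0,0,0,0,0,85],[0,0,0,0,0,0,85],[0,0,0,0,0,0,85]]]'
python3 look.py black
python3 - <<'E'
from h import *
need(614.1,336.2,15,83.4)
E
```

```text
time_s: 20.3
eef_pos: [612.8, 335.4, 99.9]
ee_rot: [0.0, 0.747, 0.665, -0.0]
force: [0.6, 0.2, 1.0]
grip_width: 0.993
grip_force: 0.0
(464, 409, 93, 71) [711.6 214.9] [48.5 54.3] 83.4
(93, 403, 160, 77) [514.8 239.8] [52.4 92.7] 83.4
(0, 400, 92, 80) [441.5 249.3] [54.3 54. ] 83.5
yaw now 83.4 shift [0.03 0.05 3.4 ] turn [ 0. -0. -0.] | after turning, shift [0.03 0.05 3.4 ]
```

View pics/w_black.png

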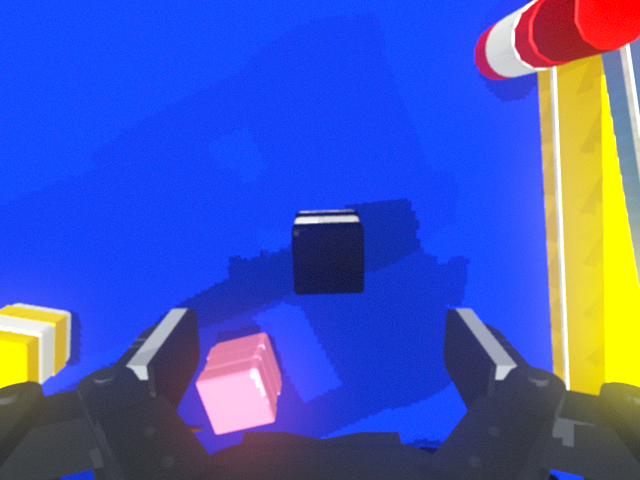

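Black lid top spans columns 292–363 and rows 222–293, between the fingers. Pink is behind and the books are to the right, both clear.

```bash
python3 - <<'E'
from h import *
p=ray("wrist",[[327.5,257.5],[292,222],[363,293]],45,sense());print(np.round(p,1)); need(*p[0][:2],15,83.4)
E
```

```text
[[617.2 339.9  45. ]
 [602.  359.9  45. ]
 [633.1 318.8  45. ]]
yaw now 83.4 shift [0.19 0.16 3.4 ] turn [ 0. -0. -0.] | after turning, shift [0.19 0.16 3.4 ]
```

```bash
python3 -m crank '[[[0.13,0.12,0.4,0,0,0,85],[0,0,0.6,0,0,0,80],[0,0,0.6,0,0,0,75],[0,0,0.6,0,0,0,70],[0,0,0.5,0,0,0,65],[0,0,0.35,0,0,0,60],[0,0,0.2,0,0,0,55],[0,0,0.13,0,0,0,50]]]'
python3 -m crank '[[[0,0,0,0,0,0,45],[0,0,0,0,0,0,40],[0,0,0,0,0,0,25],[0,0,0,0,0,0,25],[0,0,0,0,0,0,25],[0,0,0,0,0,0,25],[0,0,-0.3,0,0,0,25],[0,0,-0.6,0,0,0,25]]]' 30
python3 - <<'E'
from h import *
need(665.5,118.8,85,76.3)
E
```

```text
time_s: 21.15
eef_pos: [616.0, 339.0, 15.0]
ee_rot: [0.0, 0.746, 0.665, 0.0]
force: [0.5, 0.1, 0.0]
grip_width: 0.584
grip_force: 0.0
time_s: 21.95
eef_pos: [615.1, 338.7, 37.0]
ee_rot: [-0.001, 0.747, 0.665, -0.001]
force: [0.3, 0.6, -1.1]
grip_width: 0.419
grip_force: 30.5
yaw now 83.4 shift [-8.51  3.   -1.92] turn [-0.02  0.01  0.89] | after turning, shift [-8.07  4.04 -1.92]
```

```bash
python3 -m crank '[[[0,0,-0.6,0,0,0.89,25],[0,0,-0.7,0,0,0,25],[0,0,-0.6,0,0,0,25],[-0.9,0.45,0,0,0,0,25],[-0.9,0.45,0,0,0,0,25],[-0.9,0.45,0,0,0,0,25],[-0.9,0.45,0,0,0,0,25],[-0.9,0.45,0,0,0,0,25]]]' >/dev/null
python3 -m crank '[[[-0.9,0.45,0,0,0,0,25],[-0.9,0.45,0,0,0,0,25],[-0.9,0.45,0,0,0,0,25],[-0.87,0.44,0,0,0,0,25],[0,0,0,0,0,0,25],[0,0,0,0,0,0,25],[0,0,0,0,0,0,25],[0,0,0,0,0,0,25]]]'
python3 - <<'E'
from h import *
need(665.5,118.8,26,76.3)
cv2.imwrite("pics/s2.png",capture("side")[150:330,120:360].repeat(2,0).repeat(2,1));
E
```

```text
time_s: 23.55
eef_pos: [666.1, 120.1, 85.5]
ee_rot: [-0.0, 0.786, 0.618, 0.0]
force: [-0.1, 1.1, -1.0]
grip_width: 0.419
grip_force: 30.5
yaw now 76.4 shift [-0.06 -0.01  2.38] turn [-0.   -0.    0.01] | after turning, shift [-0.06 -0.01  2.38]
```

View pics/s2.png

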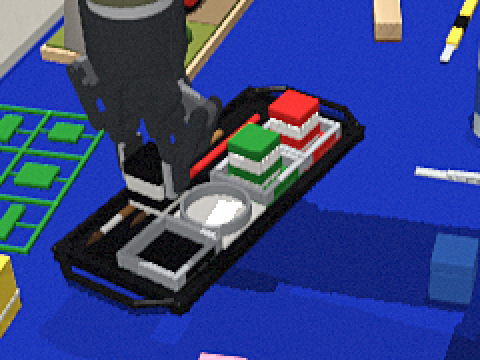

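Green and red stand upright in their wells, and black is held upright above its own. Lower black.

```bash
python3 -m crank '[[[-0.05,0,0.5,0,0,0,25],[0,0,0.6,0,0,0,25],[0,0,0.5,0,0,0,25],[0,0,0.3,0,0,0,25],[0,0,0.2,0,0,0,25],[0,0,0.15,0,0,0,25],[0,0,0.08,0,0,0,25],[0,0,0.04,0,0,0,25]]]'
python3 -m crank '[[[0,0,0.02,0,0,0,25],[0,0,0.02,0,0,0,25],[0,0,0.02,0,0,0,25],[0,0,0.01,0,0,0,25],[0,0,0,0,0,0,25],[0,0,0,0,0,0,25],[0,0,0,0,0,0,25],[0,0,0,0,0,0,25]]]'
```

```text
time_s: 24.4
eef_pos: [666.2, 117.8, 26.2]
ee_rot: [0.0, 0.786, 0.618, 0.0]
force: [0.0, 0.3, -1.1]
grip_width: 0.417
grip_force: 30.5
time_s: 25.2
eef_pos: [666.0, 117.9, 24.3]
ee_rot: [-0.0, 0.786, 0.618, -0.0]
force: [0.2, 0.4, 0.0]
grip_width: 0.415
grip_force: 30.5
```

```bash
python3 -m crank '[[[0,0,0.02,0,0,0,25],[0,0,0.02,0,0,0,25],[0,0,0.01,0,0,0,25],[0,0,0,0,0,0,25],[0,0,0,0,0,0,25],[0,0,0,0,0,0,25],[0,0,0,0,0,0,25],[0,0,0,0,0,0,25]]]'
```

```text
time_s: 26.0
eef_pos: [666.0, 117.9, 23.1]
ee_rot: [0.0, 0.786, 0.618, -0.0]
force: [-0.4, 0.3, 1.7]
grip_width: 0.416
grip_force: 30.6
```

```bash
python3 -m crank '[[[0,0,0.01,0,0,0,25],[0,0,0.01,0,0,0,25],[0,0,0,0,0,0,25],[0,0,0,0,0,0,25],[0,0,0,0,0,0,25],[0,0,0,0,0,0,25],[0,0,0,0,0,0,25],[0,0,0,0,0,0,25]]]'
```

```text
time_s: 26.8
eef_pos: [666.0, 117.9, 23.1]
ee_rot: [0.0, 0.786, 0.618, 0.0]
force: [-2.6, -0.4, 5.5]
grip_width: 0.417
grip_force: 31.1
```

```bash
python3 -m crank '[[[0,0,0,0,0,0,38],[0,0,0,0,0,0,42],[0,0,0,0,0,0,48],[0,0,0,0,0,0,55],[0,0,0,0,0,0,60],[0,0,-0.3,0,0,0,60],[0,0,-0.7,0,0,0,60],[0,0,-1,0,0,0,60]]]'
python3 - <<'E'
from h import *
need(437.9,-158.2,180,76.3)
E
```

```text
time_s: 27.6
eef_pos: [665.4, 117.8, 72.5]
ee_rot: [-0.001, 0.786, 0.618, -0.001]
force: [-0.5, 0.6, 0.1]
grip_width: 0.703
grip_force: 0.0
yaw now 76.3 shift [-12.88  -6.24  -4.28] turn [-0.02  0.    0.  ] | after turning, shift [-12.88  -6.23  -4.3 ]
```

```bash
python3 -m crank '[[[0,0,-0.9,0,0,0,70],[0,0,-0.9,0,0,0,85],[0,0,-0.9,0,0,0,85],[-0.6,-0.3,-0.8,0,0,0,85],[-0.9,-0.44,-0.8,0,0,0,85],[-0.9,-0.44,0,0,0,0,85],[-0.9,-0.44,0,0,0,0,85],[-0.9,-0.44,0,0,0,0,85]]]' >/dev/null
python3 -m crank '[[[-0.9,-0.44,0,0,0,0,85],[-0.9,-0.44,0,0,0,0,85],[-0.9,-0.44,0,0,0,0,85],[-0.9,-0.44,0,0,0,0,85],[-0.9,-0.44,0,0,0,0,85],[-0.9,-0.44,0,0,0,0,85],[-0.9,-0.44,0,0,0,0,85],[-0.9,-0.44,0,0,0,0,85]]]' >/dev/null
python3 -m crank '[[[-0.9,-0.44,0,0,0,0,85],[-0.6,-0.22,0,0,0,0,85],[0,0,0,0,0,0,85],[0,0,0,0,0,0,85],[0,0,0,0,0,0,85],[0,0,0,0,0,0,85],[0,0,0,0,0,0,85],[0,0,0,0,0,0,85]]]'
python3 - <<'E'
from h import *
need(437.9,-158.2,65,76.3)
s=sense(); im=capture("wrist"); cv2.imwrite("pics/w_b.png",im)
t=capture("top"); cv2.imwrite("pics/t2.png",cv2.resize(t[120:310,200:440],None,fx=2.5,fy=2.5))
hsv=cv2.cvtColor(im,cv2.COLOR_BGR2HSV); m=cv2.inRange(hsv,(0,0,190),(179,60,255))
for k in cv2.findContours(m,0,1)[0]:
    if cv2.contourArea(k)>500: c,r=cv2.minEnclosingCircle(ray("wrist",k[:,0],130,s)[:,:2].astype(np.float32)); print(cv2.boundingRect(k),np.round(c,1),r)
E
```

```text
time_s: 30.0
eef_pos: [438.3, -158.3, 180.0]
ee_rot: [-0.0, 0.786, 0.618, -0.0]
force: [-0.4, -0.7, -0.5]
grip_width: 0.995
grip_force: 0.0
yaw now 76.3 shift [-0.   -0.01  4.6 ] turn [-0. -0.  0.] | after turning, shift [-0.   -0.01  4.6 ]
(0, 273, 274, 181) [ 327.8 -203.9] 74.46258544921875
(213, 74, 156, 61) [443.6 -80.8] 35.59916305541992
```

View pics/w_b.png

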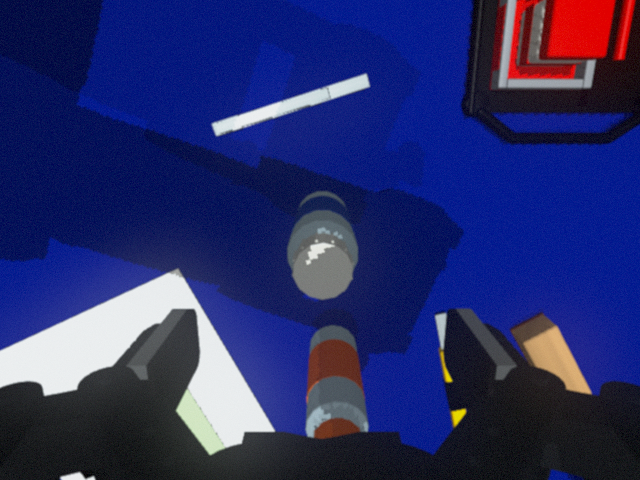

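View pics/t2.png

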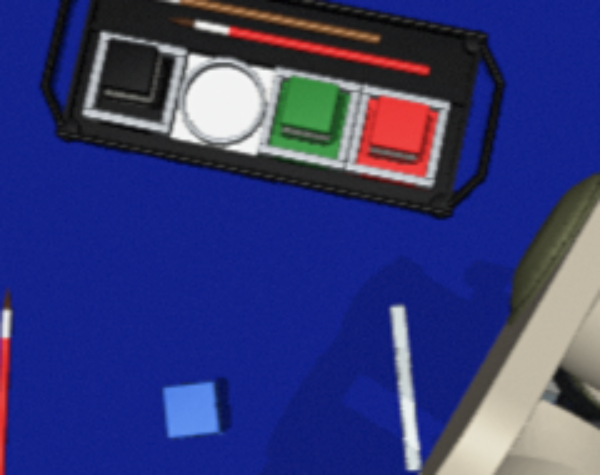

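All three pots sit in their wells. The white cap is a circle at about (323,269), radius 30 px, between the fingers; the orange bottle is behind it.

```bash
python3 - <<'E'
from h import *
s=sense();p=ray("wrist",[[323,269],[292.5,269],[354,269]],130,s);print(np.round(p,1)); need(*p[0][:2],65,76.3)
E
```

```text
[[ 439.9 -158.2  130. ]
 [ 425.4 -154.7  130. ]
 [ 454.7 -161.8  130. ]]
yaw now 76.3 shift [0.02 0.07 4.6 ] turn [-0. -0.  0.] | after turning, shift [0.02 0.07 4.6 ]
```

```bash
python3 -m crank '[[[0.02,0.05,0.5,0,0,0,85],[0,0,0.7,0,0,0,85],[0,0,0.8,0,0,0,85],[0,0,0.8,0,0,0,85],[0,0,0.7,0,0,0,85],[0,0,0.5,0,0,0,75],[0,0,0.4,0,0,0,65],[0,0,0.2,0,0,0,60]]]'
python3 -m crank '[[[0,0,0,0,0,0,55],[0,0,0,0,0,0,50],[0,0,0,0,0,0,45],[0,0,0,0,0,0,42],[0,0,0,0,0,0,28],[0,0,0,0,0,0,28],[0,0,0,0,0,0,28],[0,0,0,0,0,0,28]]]' 40
```

```text
time_s: 30.9
eef_pos: [439.3, -158.2, 64.4]
ee_rot: [-0.0, 0.786, 0.618, -0.0]
force: [0.4, -0.4, 0.2]
grip_width: 0.705
grip_force: 0.0
time_s: 31.7
eef_pos: [439.5, -158.5, 65.6]
ee_rot: [0.0, 0.786, 0.618, 0.0]
force: [-2.2, 0.6, 6.0]
grip_width: 0.455
grip_force: 40.0
```

```bash
python3 -m crank '[[[0,0,-0.2,0,0,0,28],[0,0,-0.4,0,0,0,28],[0,0,-0.6,0,0,0,28],[0,0,-0.7,0,0,0,28],[0,0,-0.7,0,0,0,28],[0,0,-0.6,0,0,0,28],[0,0,-0.4,0,0,0,28],[0,0,0,0,0,0,28]]]'
python3 - <<'E'
from h import *
need(649.5,54.9,155,76.3)
E
```

```text
time_s: 32.5
eef_pos: [440.0, -158.7, 156.4]
ee_rot: [0.001, 0.786, 0.618, 0.0]
force: [-0.1, 0.2, -1.0]
grip_width: 0.455
grip_force: 40.3
yaw now 76.3 shift [10.28  6.12  0.06] turn [0.02 0.01 0.  ] | after turning, shift [10.28  6.12  0.06]
```

```bash
python3 -m crank '[[[0.4,0.24,0,0,0,0,28],[0.8,0.48,0,0,0,0,28],[0.8,0.48,0,0,0,0,28],[0.8,0.48,0,0,0,0,28],[0.8,0.48,0,0,0,0,28],[0.8,0.48,0,0,0,0,28],[0.8,0.48,0,0,0,0,28],[0.8,0.48,0,0,0,0,28]]]' >/dev/null
python3 -m crank '[[[0.8,0.48,0,0,0,0,28],[0.8,0.48,0,0,0,0,28],[0.8,0.48,0,0,0,0,28],[0.8,0.48,0,0,0,0,28],[0.6,0.36,0,0,0,0,28],[0.48,0.24,0,0,0,0,28],[0,0,0,0,0,0,28],[0,0,0,0,0,0,28]]]' 
python3 -m crank '[[[0,0,0.2,0,0,0,28],[0,0,0.4,0,0,0,28],[0,0,0,0,0,0,28],[0,0,0,0,0,0,28],[0,0,0,0,0,0,28],[0,0,0,0,0,0,28],[0,0,0,0,0,0,28],[0,0,0,0,0,0,28]]]' 
python3 - <<'E'
from h import *
need(649.5,54.9,72.6,76.3)
cv2.imwrite("pics/s3.png",capture("side")[90:330,120:380].repeat(2,0).repeat(2,1));
E
```

```text
time_s: 34.1
eef_pos: [648.5, 55.5, 154.0]
ee_rot: [-0.001, 0.786, 0.618, -0.001]
force: [-0.0, -0.1, -1.2]
grip_width: 0.455
grip_force: 40.5
time_s: 34.9
eef_pos: [649.0, 55.1, 140.2]
ee_rot: [0.0, 0.786, 0.618, 0.0]
force: [0.7, 0.2, -0.8]
grip_width: 0.452
grip_force: 40.5
yaw now 76.3 shift [-0.    0.02  2.7 ] turn [ 0. -0.  0.] | after turning, shift [-0.    0.02  2.7 ]
```

View pics/s3.png

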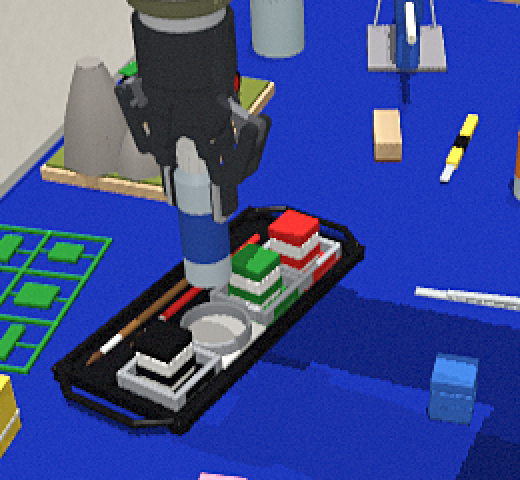

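The bottle is upright above the round well. Lower it.

```bash
python3 -m crank '[[[0,0.02,0.4,0,0,0,28],[0,0,0.6,0,0,0,28],[0,0,0.6,0,0,0,28],[0,0,0.4,0,0,0,28],[0,0,0.3,0,0,0,28],[0,0,0.15,0,0,0,28],[0,0,0.08,0,0,0,28],[0,0,0.04,0,0,0,28]]]'
python3 -m crank '[[[0,0,0.03,0,0,0,28],[0,0,0.02,0,0,0,28],[0,0,0.02,0,0,0,28],[0,0,0,0,0,0,28],[0,0,0,0,0,0,28],[0,0,0,0,0,0,28],[0,0,0,0,0,0,28],[0,0,0,0,0,0,28]]]'
```

```text
time_s: 35.75
eef_pos: [649.6, 55.0, 76.0]
ee_rot: [0.0, 0.786, 0.618, 0.0]
force: [0.5, 0.6, -0.8]
grip_width: 0.451
grip_force: 40.5
time_s: 36.55
eef_pos: [649.4, 55.0, 74.1]
ee_rot: [0.0, 0.786, 0.618, 0.0]
force: [-0.1, -0.1, -1.0]
grip_width: 0.456
grip_force: 40.5
```

```bash
python3 -m crank '[[[0,0,0.02,0,0,0,28],[0,0,0.02,0,0,0,28],[0,0,0.01,0,0,0,28],[0,0,0,0,0,0,28],[0,0,0,0,0,0,28],[0,0,0,0,0,0,28],[0,0,0,0,0,0,28],[0,0,0,0,0,0,28]]]'
```

```text
time_s: 37.35
eef_pos: [649.4, 55.0, 72.8]
ee_rot: [0.0, 0.786, 0.618, 0.0]
force: [-0.1, -0.3, -1.4]
grip_width: 0.454
grip_force: 40.5
```

```bash
python3 -m crank '[[[0,0,0.02,0,0,0,28],[0,0,0.01,0,0,0,28],[0,0,0.01,0,0,0,28],[0,0,0,0,0,0,28],[0,0,0,0,0,0,28],[0,0,0,0,0,0,28],[0,0,0,0,0,0,28],[0,0,0,0,0,0,28]]]'
```

```text
time_s: 38.15
eef_pos: [649.5, 55.1, 72.6]
ee_rot: [0.0, 0.786, 0.618, 0.0]
force: [-3.0, 0.9, 6.4]
grip_width: 0.453
grip_force: 41.2
```

```bash
python3 -m crank '[[[0,0,0,0,0,0,41],[0,0,0,0,0,0,44],[0,0,0,0,0,0,50],[0,0,0,0,0,0,58],[0,0,0,0,0,0,66],[0,0,0,0,0,0,70],[0,0,-0.3,0,0,0,70],[0,0,-0.6,0,0,0,70]]]'
python3 -m crank '[[[0,0,-0.9,0,0,0,75],[0,0,-0.9,0,0,0,75],[0,0,-0.9,0,0,0,75],[0,0,-0.9,0,0,0,75],[0,0,-0.9,0,0,0,75],[0,0,-0.5,0,0,0,75],[0,0,0,0,0,0,75],[0,0,0,0,0,0,75]]]'
python3 - <<'E'
from h import *
cv2.imwrite("pics/s4.png",capture("side"))
E
```

```text
time_s: 38.95
eef_pos: [648.9, 55.1, 94.2]
ee_rot: [-0.001, 0.786, 0.618, -0.001]
force: [0.2, -0.4, 0.0]
grip_width: 0.819
grip_force: 0.0
time_s: 39.75
eef_pos: [649.2, 55.0, 218.7]
ee_rot: [-0.0, 0.786, 0.618, -0.0]
force: [-0.1, 0.2, 0.1]
grip_width: 0.876
grip_force: 0.0
```

View pics/s4.png

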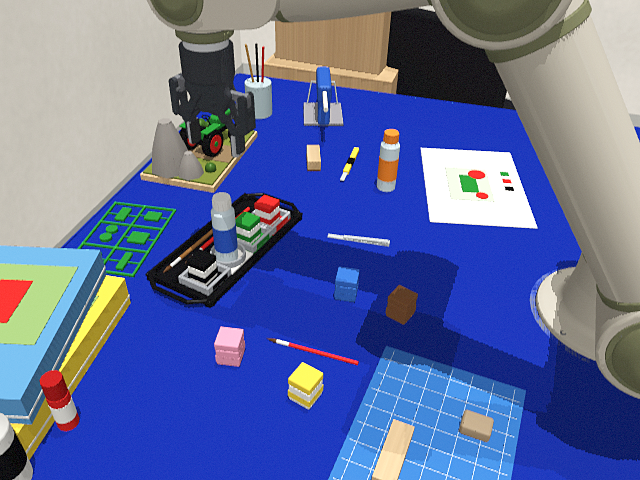

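The bottle stands upright in the round holder at (225,232). The three pots are in their wells, and the yellow pot and orange bottle have not moved. The arm is clear.

```bash
python3 -c "
from rig import *
print(finish_job())"
```

```text
the job is handed in; nothing more can be done
None
```

The job is handed in at about 40 s: the green, red and black pots stand in their matching holders and the white-capped thinner bottle, placed last, stands in the round one; the yellow pot and orange-capped bottle were left where they were.

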